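# Draw the jar arm out one notch and load the blue jar

## Robot

A 6-joint arm with a two-finger parallel gripper is mounted at the origin on the work surface. World frame = base frame: x ahead of the robot, y to its left, z up, the work surface at z = 0. Lengths are in mm, angles in rad, forces in N, time in s.
With the tool pointing down it reaches from about 350 to 775 mm from the base axis. Payload 7.3 kg.
Tool frame: the origin (TCP) lies on the front face of the gripper's body, between the roots of the fingers; the fingertips stand 66 mm ahead of it and the grasp point (between the pads) lies 47 mm ahead of it (bot.tip_extent is the distance from the TCP to the fingertips, in mm); z points along the fingers, y is the line along which they close (so a half turn about z gives the same grasp; the last joint's range is limited). The gripper opens to 92 mm and grips with 3 to 60 N. Pads are 19 mm wide; open, the fingers measure 130 mm over their backs; the gripper's body (75 mm by 190 mm) begins 47 mm behind the grasp point.
Start: joints at [1.111, 0.342, 1.524, -0, 1.275, -0.146], TCP at [162.037, 499.382, 292.241] pointing down, gripper open.
Joint ranges: [-2.53, 2.53], [-0.77, 2.02], [0.04, 2.7], [-1, 4.14], [0.28, 2.66], [-3.11, 3.11]. Speed limits (rad/s): [2.57, 2.57, 3.14, 3.14, 3.14, 3.14].

## Interface

Orientations are given as [roll, pitch, yaw] about the fixed x, y, z axes, in that order (R = Rz(yaw) Ry(pitch) Rx(roll)).
In Python, from plant import readout, viewer, order, bot gives the robot as it stands.
- The arm moves only by the shell command python3 -m creep 'ROWS'. ROWS is text: rows parted by semicolons, each of 7 numbers parted by spaces: the shift along the world's x, y, z in m, then the turn, a rotation vector about the world's x, y, z in rad, then the opening in per cent of the stroke, from 0 (shut) to 100 (fully open). A call has 1 to 8 rows; each row shifts and turns the commanded pose from where the row before left it; what a row does not reach is not made up. A row lasts 1/12 s, in which the tool goes at most 41.7 mm and 7.16 degrees, less where a joint would pass 70% of its speed; a pose out of reach is approached as far as the arm can. A call is refused whole if a number of a shift passes 0.0417 or a number of a turn 0.125, either way. A call with a gripper value outside its range is refused whole. The fingers move at their own pace and stop on an object; the grip force is fixed at half the most. Time passes only in rows, so rows that do not move let the fingers close. It gives the time, the measured TCP pose, the force, the opening and the grip force at its end, in the units of the state.
- readout.get_obs(): the state, without advancing time (a new reading comes with each control period).
- viewer.capture(name): name is "scene" or "top"; returns the picture (400x640x3 uint8, red, green, blue); there is no depth.
- viewer.camera_info(name): a dict with "fx", "fy", "cx", "cy" (pixels), "origin" and "rotation" of the camera in the world. Camera axes: x right, y up, looking along -z (the intrinsics and any distortion apply to the point x, -y, -z); pixel columns grow to the right and rows downward; lengths in mm; the calibration is good to about 2 mm. A picture is of the moment at which its call begins. camera_info takes no time and is no camera call.
- order.close_job(): hands the job in; it is judged then, once.
The state is a dict: "time": time; "joint_positions": joint angles; "dq": joint speeds; "tau": joint torques, N m; "tool_pos": TCP position; "tcp_rot": TCP orientation; "contact_force": force on the tool from outside, world axes, zero at the start; "moment": the same for the moment, N m; "grip_width": finger opening in mm; "finger_force": force on a finger pad.
Only numpy, scipy, OpenCV 4.12 (cv2) and the standard library are available. Lean on these libraries where they do the work, as an engineer would, in place of code of your own. Each camera call takes 0.05 s, during which the arm holds its last target. There are 200 camera calls.

## Task

Squeeze the two brass studs of the jar arm and draw its black outer tube out, away from the post, until both studs pop out through the tube's next pair of holes; stop as soon as they catch and do not force them. Then stand the blue-capped jar upright in the tray at the end of the arm and let go, leaving everything else on the table where it is.

Things in the scene. Friction and masses are not known exactly. Their poses are not given: they have to be found in the camera images.
- bracket: Fixed jar arm: grey foot 90 x 90 x 14 mm, 34 mm square post 84 mm high, and a level inner tube of bright steel, 22 mm square, that runs to 174 mm from the post's axis, its centre line 60 mm above the table. Origin: centre of the foot's underside; x: level along the tube, away from the post; y: across it; z: up. It stands elsewhere, at another angle, each time.
- sleeve: Black outer tube, 30 mm square, wall 3 mm, 136 mm long, sliding on the inner one. Origin: end nearest the post, on its centre line; axes as the bracket's. At the start the origin is 40 mm from the post's axis and the studs stand out through its holes 89 mm from the origin. The next holes (14 mm) are in the bright collar (33 mm square) nearer the post, 43 to 65 mm on, set differently each time.
- pinch (a point): Point on the tube's centre line midway between the studs, fixed to the inner tube. Pinch the black tube here across y with 20 N or more: the pads press the studs flush. Keep hold and slide along +x: the first 10 mm take up to 15 N (tapered studs duck under), then 5 to 8 N; near the next holes the studs ease it on, then their straight shanks block it hard, with 1 mm of play.
- stud_l: Brass sprung stud, 12 mm diameter, tapered nose, on the +y side of the inner tube, 129 mm from the post's axis, 60 mm above the table; stays there as the black tube slides. Origin: its tip. Tip at y = +21 mm (bracket's frame) when out, 6 mm proud of the black tube; +15 flush; +12 under its wall. Spring 1 N out, 2.4 N under. It is strained if the black tube bears on it with over 8 N.
- stud_r: The same stud on the -y side of the inner tube (tip at y = -21 mm when out). Strained in the same way.
- tray_seat (a point): Centre of the inner floor of the round aluminium tray on the end of the black tube: inner diameter 66 mm, rim 16 mm above this floor, outer diameter 72 mm; this point lies 173 mm from the sleeve's origin along x and 11 mm below its centre line, so 49 mm above the table.
- jar_blue: Loose closed paint jar, white, diameter 50 mm, 64 mm high with its 47 mm wide, 14 mm high blue cap, blue band round the middle, about 0.11 kg. Origin: centre of its underside, z up.
- jar_red: The same jar with a red cap and band; leave alone. Origin: centre of its underside.
- jar_yellow: The same jar with a yellow cap and band; leave alone. Origin: centre of its underside.
- tube_white: White paint tube lying flat, 95 x 28 x 12 mm; leave alone. Origin: under its middle, x along it.
- tube_green: Paint tube with a green band lying flat, 95 x 28 x 12 mm; leave alone. Origin: under its middle, x along it.
- palette: Round aluminium palette, diameter 200 mm, 8 mm high; leave alone. Origin: centre of its underside.
- brush: Brush lying flat; leave alone. Origin: under its middle.
- brush_pot: Empty blue ceramic pot, diameter 72 mm, 90 mm high; leave alone. Origin: centre of its underside.
- eraser: White eraser, 50 x 22 x 13 mm; leave alone. Origin: centre of its underside.
Not all that is in view belongs to the job. What is shaped like the jar_blue but green is not meant.

How it is judged (in metres and radians):
On the way, in this order (a step that is already met when the one before it is completed fails the run):
1. the black tube is drawn out and both studs have popped out through its next holes (x of sleeve in the frame of bracket between 0.08 and 0.108 m and y of stud_l in the frame of bracket above 0.0195 m and y of stud_r in the frame of bracket below -0.0195 m), for 0.2 s.
2. the blue-capped jar stands in the tray (horizontal distance between jar_blue and tray_seat below 0.01 m and z of jar_blue in the frame of tray_seat between -0.004 and 0.004 m and angle between jar_blue's own z axis and vertical below 0.1 rad), for 0.2 s.
At the end, for the whole second after the job is handed in: Tube locked at its next holes: its origin 80 to 108 mm from the post's axis, both stud tips at least 19.5 mm off the centre line. Blue jar at rest in the tray, underside within 10 mm (level) and 4 mm (height) of the floor's centre, tilt under 0.1 rad (all of step 1 and all of step 2 and linear speed of jar_blue below 0.02 m/s); the robot touches nothing.
It fails at once if a stud is strained: the black tube bears on it with more than 8 N (contact force between any of stud_l, stud_r and sleeve above 8 N).
It fails at once if one of the other things on the table is shifted by more than 30 mm (distance of any of jar_red, jar_yellow, tube_white, tube_green, palette, brush, brush_pot, eraser from where it was at the start of the episode above 0.03 m).
It also fails if it takes over 61 s, if anything falls off the work surface, if the arm or the gripper's body presses on something with over 40 N, if the wrist force passes 120 N, or if a joint passes its speed limit or range.

## Working session

There is one attempt and no reset: what is moved stays moved. The work goes in short steps, Python scripts to look and compute and a shell command to move; the robot and the scene stay as the last step left them, time stands still between calls to the robot, and variables do not carry over. Pictures are saved under pics/ and viewed, at most 10 in all, crops included, and the job is handed in when it is done.

```bash
ls; mkdir -p pics
python3 - <<'E'
from plant import readout,viewer
import cv2
for n in("scene","top"):
    im=viewer.capture(n); cv2.imwrite(f"pics/{n}0.png",im[:,:,::-1]); print(n,viewer.camera_info(n))
o=readout.get_obs(); print(o)
E
```

```text
pics
scene {'fx': 468.1485706959241, 'fy': 468.1485706959241, 'cx': 320.58324058224207, 'cy': 196.65560641138794, 'origin': array([1210.62913551,  269.68837177, 1012.08738858]), 'rotation': array([0.6650504 , 0.00413795, 1.93620538])}
top {'fx': 472.161225520489, 'fy': 472.161225520489, 'cx': 320.6521791282794, 'cy': 197.28201380981383, 'origin': array([ 332.39141264,    7.20934767, 1184.89467563]), 'rotation': array([ 0.16097862,  0.0140391 , -1.5731076 ])}
{'time': 0.1, 'joint_positions': array([ 1.11100356e+00,  3.42654221e-01,  1.52487118e+00,  3.28701535e-06,
        1.27541165e+00, -1.45990958e-01]), 'dq': array([-0.00084825, -0.00090643, -0.00287514,  0.00069576, -0.00092157,
        0.00110868]), 'tau': array([ 1.63610363e-03, -4.32002449e+01, -2.44695801e+01,  7.18795834e-02,
        5.25895553e-02, -1.20371587e-05]), 'tool_pos': array([161.91401669, 499.13905587, 291.63135419]), 'tcp_rot': array([-3.14026301e+00, -1.98683776e-04,  2.82778976e+00]), 'contact_force': array([0.64085006, 0.62331996, 0.17717746]), 'moment': array([-0.00024763, -0.01418358, -0.00687195]), 'finger_force': 0.0, 'grip_width': 91.76770419478197}
```

View pics/scene0.png

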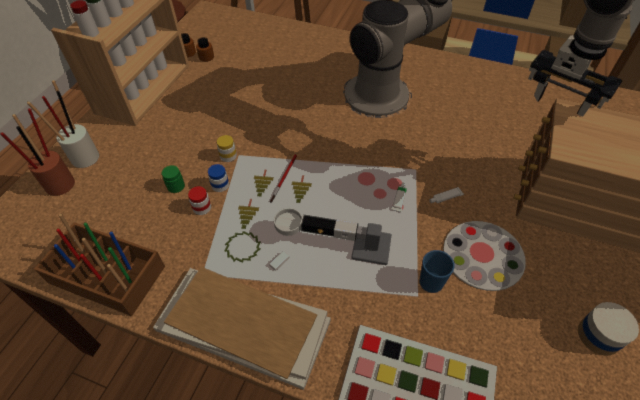

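View pics/top0.png

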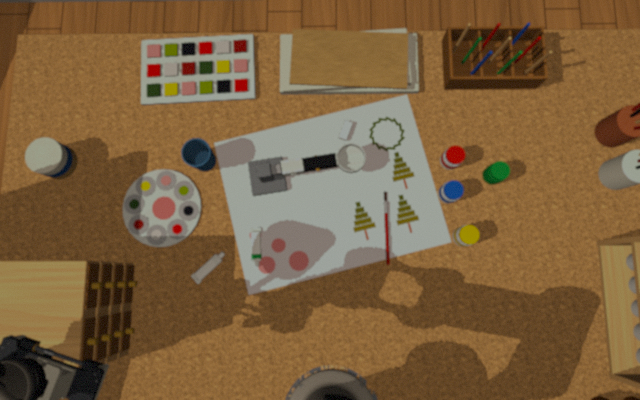

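Scene view: the blue jar is at (217,178), post (375,240), black tube (318,226), tray (288,220). Top view: jar at (452,191), post (268,172), black tube (320,162), tray (351,158).
Things that could be taken for the blue jar (scene pixels): green jar (173,180), red (199,200), yellow (226,147), blue pot (436,270), blue-banded can (608,327). I choose the blue cap and band at (217,178).

```bash
cat > h.py <<'E'
import numpy as np,cv2
from scipy.spatial.transform import Rotation as R
from plant import viewer,readout
CI={n:viewer.camera_info(n) for n in("scene","top")}
def proj(n,P):
    c=CI[n];q=R.from_euler('xyz',c['rotation']).inv().apply(np.atleast_2d(P)-c['origin'])
    return np.c_[c['cx']+c['fx']*q[:,0]/-q[:,2],c['cy']+c['fy']*-q[:,1]/-q[:,2]]
def ray(n,uv):
    c=CI[n];u,v=uv
    d=R.from_euler('xyz',c['rotation']).apply([(u-c['cx'])/c['fx'],-(v-c['cy'])/c['fy'],-1]);return c['origin'],d
def onz(n,uv,z):
    o,d=ray(n,uv);return o+d*(z-o[2])/d[2]
def two(a,b):
    (o1,d1),(o2,d2)=ray("scene",a),ray("top",b)
    s=np.linalg.lstsq(np.c_[d1,-d2],o2-o1,rcond=None)[0]
    p,q=o1+s[0]*d1,o2+s[1]*d2;return (p+q)/2,np.linalg.norm(p-q)
E
python3 - <<'E'
from h import *
S=cv2.imread('pics/scene0.png');T=cv2.imread('pics/top0.png')
a=cv2.resize(S[190:270,260:400],None,fx=5.6,fy=5.6,interpolation=cv2.INTER_CUBIC)[:300*2]
b=cv2.resize(T[135:205,240:380],None,fx=5.6,fy=5.6,interpolation=cv2.INTER_CUBIC)
j=cv2.resize(S[160:220,150:250],None,fx=4,fy=4,interpolation=cv2.INTER_CUBIC)
cv2.imwrite('pics/a.png',a);cv2.imwrite('pics/b.png',b);cv2.imwrite('pics/j.png',j)
for n,I,box in(("scene",S,(200,160,235,195)),("top",T,(435,175,470,207))):
    x0,y0,x1,y1=box;h=cv2.cvtColor(I[y0:y1,x0:x1],cv2.COLOR_BGR2HSV)
    m=cv2.inRange(h,(100,130,50),(130,255,255));k,l,st,ce=cv2.connectedComponentsWithStats(m)
    for i in range(1,k):
        if st[i,4]>10: c=ce[i]+[x0,y0];print(n,"blue",c,st[i],onz(n,c,64))
E
```

```text
scene blue [216.34594595 171.50810811] [  8   5  17  14 185] [ 536.65134999 -292.61095522   64.        ]
scene blue [221.96551724 184.37931034] [16 20 12  8 29] [ 571.18219025 -256.93473103   64.        ]
top blue [453.16666667 189.61742424] [  9   6  19  18 264] [ 531.65059881 -295.85122122   64.        ]
```

View pics/a.png

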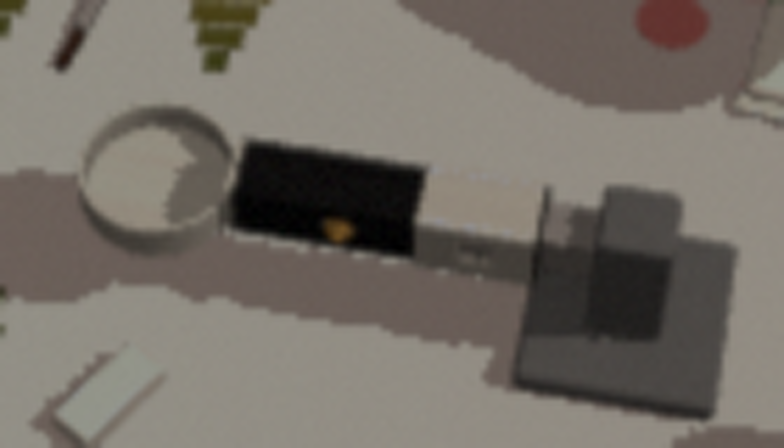

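View pics/b.png

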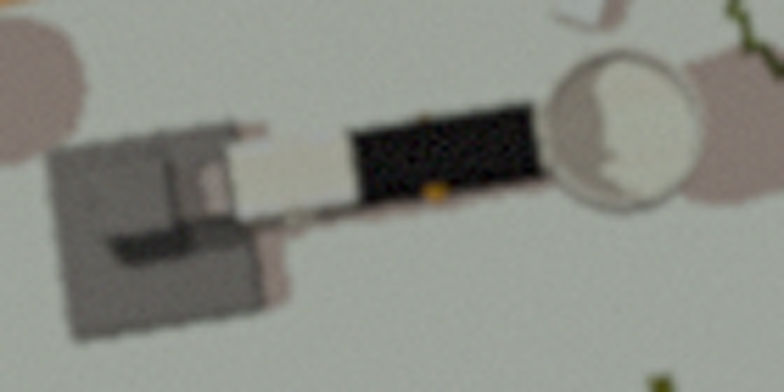

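View pics/j.png

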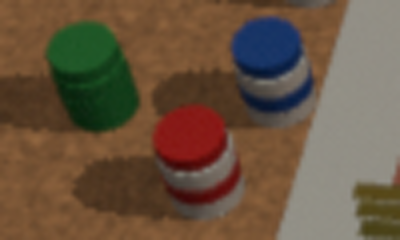

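The crops confirm the choice: blue cap with a white body and blue band at scene (217,172). The brass studs show at scene (320.7,231.4) and at top (317.5,169.1) and (316,156). Next I measure the arm from these.

Run:
```python
from h import *
np.set_printoptions(precision=1,suppress=True)
A=lambda x,y:(260+(x+.5)/5.6-.5,190+(y+.5)/5.6-.5)
B=lambda x,y:(240+(x+.5)/5.6-.5,135+(y+.5)/5.6-.5)
print("tray top",onz("top",B(623,131),65),"tray scene",onz("scene",A(158,172),65))
F=[onz("top",B(*c),14) for c in((50,150),(238,122),(268,303),(75,338))]
print("foot top",*F,np.mean(F,0),[np.linalg.norm(F[i]-F[i-1]) for i in range(4)])
F=[onz("scene",A(*c),14) for c in((735,245),(712,408),(518,378))]
print("foot scene",*F,(F[0]+F[2])/2)
print("post top scene",onz("scene",A(643,220),84))
print("studs: l scene",onz("scene",A(340,230),60)," r top",onz("top",B(434,191),60)," l top",onz("top",B(425,118),60))
print("blk top",*[onz("top",B(*c),75) for c in((352,130),(530,103),(541,177),(363,203))])
print("blk scene",*[onz("scene",A(*c),75) for c in((245,143),(427,167),(418,215),(236,190))])
print("jar",two((216.3,171.5),(453.2,189.6)))
```

```text
tray top [610.9 -51.2  65. ] tray scene [616.5 -48.6  65. ]
foot top [616.2 206.9  14. ] [628.8 121.4  14. ] [544.9 106.9  14. ] [529.3 193.7  14. ] [579.8 157.2  14. ] [np.float64(87.84541619248667), np.float64(86.48390983070982), np.float64(85.09822193932938), np.float64(88.18034959111786)]
foot scene [528.6 196.2  14. ] [614.3 209.9  14. ] [630.  126.1  14. ] [579.3 161.2  14. ]
post top scene [578.  161.2  84. ]
studs: l scene [613.6  36.3  60. ]  r top [585.8  31.1  60. ]  l top [618.4  35.   60. ]
blk top [609.5  66.1  75. ] [621.  -10.7  75. ] [588.3 -15.2  75. ] [577.3  61.3  75. ]
blk scene [594.8 -15.6  75. ] [578.6  63.7  75. ] [603.8  68.7  75. ] [619.5  -9.8  75. ]
jar (array([ 532.5, -296.9,   58.1]), np.float64(1.2412837753561423))
```

```bash
r="go"; python3 -m creep '0.0274 -0.0292 -0.003 0 0 -0.0688 100;0.0274 -0.0292 -0.003 0 0 -0.0688 100;0.0274 -0.0292 -0.003 0 0 -0.0688 100;0.0274 -0.0292 -0.003 0 0 -0.0688 100;0.0274 -0.0292 -0.003 0 0 -0.0688 100;0.0274 -0.0292 -0.003 0 0 -0.0688 100;0.0274 -0.0292 -0.003 0 0 -0.0688 100;0.0274 -0.0292 -0.003 0 0 -0.0688 100' && python3 -m creep '0.0274 -0.0292 -0.005 0 0 -0.0688 100;0.0274 -0.0292 -0.005 0 0 -0.0688 100;0.0274 -0.0292 -0.005 0 0 -0.0688 100;0.0274 -0.0292 -0.005 0 0 -0.0688 100;0.0274 -0.0292 -0.005 0 0 -0.0688 100;0.0274 -0.0292 -0.005 0 0 -0.0688 100;0.0274 -0.0292 -0.005 0 0 -0.0688 100;0.0274 -0.0292 -0.005 0 0 -0.0688 100' && python3 -m creep '0 0 0 0 0 0 100;0 0 0 0 0 0 100;0 0 0 0 0 0 100;0 0 0 0 0 0 100'
python3 - <<'E'
from h import *
A=lambda x,y:(260+(x+.5)/5.6-.5,190+(y+.5)/5.6-.5)
print("hole",onz("scene",A(474,256),60))
o=readout.get_obs();print(o['tool_pos'],o['tcp_rot'],o['contact_force'])
E
```

```text
time: 0.77
tool_pos: [382.1, 264.1, 268.0]
tcp_rot: [-3.141, -0.0, 2.274]
contact_force: [0.6, 2.0, 0.9]
grip_width: 91.8
finger_force: 0.0
time: 1.43
tool_pos: [601.3, 30.4, 227.5]
tcp_rot: [-3.141, -0.0, 1.723]
contact_force: [0.9, -0.1, 0.2]
grip_width: 91.7
finger_force: 0.0
time: 1.77
tool_pos: [599.7, 33.2, 228.3]
tcp_rot: [-3.141, -0.0, 1.729]
contact_force: [-0.7, -0.1, -0.4]
grip_width: 91.4
finger_force: 0.0
hole [605.66096849  95.46324944  60.        ]
[599.69757839  33.17365009 228.27317785] [-3.14106705e+00 -3.62701560e-04  1.72853385e+00] [-0.72518323 -0.12808031 -0.3649233 ]
```

```bash
python3 -m creep '0 -0.001 -0.030 0 0 0 100;0 0 -0.030 0 0 0 100;0 0 -0.025 0 0 0 100;0 0 -0.020 0 0 0 100;0 0 -0.016 0 0 0 100;0 0 0 0 0 0 100;0 0 0 0 0 0 100'
python3 - <<'E'
from h import *
o=readout.get_obs();print(o['tool_pos'],o['tcp_rot'])
a=viewer.capture("scene")[190:270,260:400,::-1];b=viewer.capture("top")[135:205,240:380,::-1]
f=lambda i:cv2.resize(i,None,fx=4.2,fy=4.2,interpolation=cv2.INTER_CUBIC)
cv2.imwrite('pics/c.png',np.vstack([f(a),f(b)])[:600])
E
```

```text
time: 2.35
tool_pos: [599.8, 32.3, 107.4]
tcp_rot: [-3.141, -0.0, 1.729]
contact_force: [-0.4, 0.1, 0.7]
grip_width: 91.7
finger_force: 0.0
[599.8051321   32.29653858 107.37977358] [-3.14056396e+00 -3.19426763e-04  1.72874689e+00]
```

View pics/c.png

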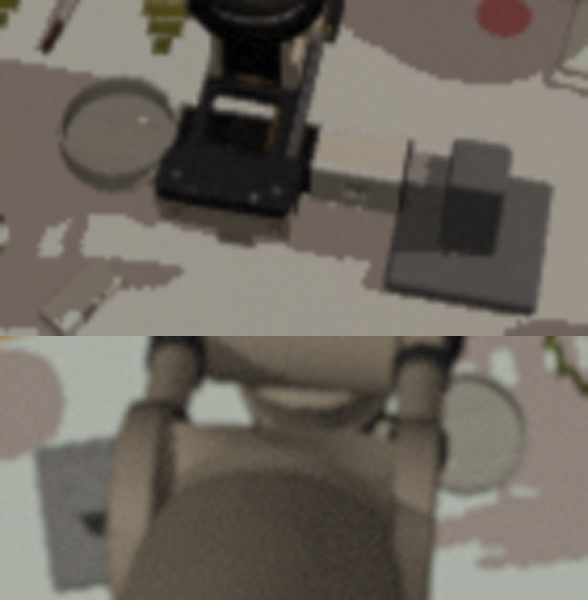

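The gripper now straddles the black tube and hides it, between tray (118,132) and collar (360,170) in the crop. I close it.

```bash
python3 -m creep '0 0 0 0 0 0 0;0 0 0 0 0 0 0;0 0 0 0 0 0 0;0 0 0 0 0 0 0;0 0 0 0 0 0 0;0 0 0 0 0 0 0;0 0 0 0 0 0 0;0 0 0 0 0 0 0'; python3 -m creep '0 0 0 0 0 0 0;0 0 0 0 0 0 0'
```

```text
time: 3.12
tool_pos: [600.4, 31.2, 107.2]
tcp_rot: [-3.142, -0.0, 1.727]
contact_force: [0.8, 0.2, 0.2]
grip_width: 43.2
finger_force: 0.0
time: 3.28
tool_pos: [600.2, 31.1, 107.2]
tcp_rot: [-3.141, -0.0, 1.727]
contact_force: [-10.9, -1.9, 3.8]
grip_width: 30.1
finger_force: 18.5
```

```bash
python3 -m creep '-0.0005 0 0 0 0 0 0;0 0 0 0 0 0 0;0 0 0 0 0 0 0'
```

```text
time: 3.53
tool_pos: [600.1, 31.1, 107.2]
tcp_rot: [3.141, 0.0, 1.727]
contact_force: [1.0, -0.7, -1.3]
grip_width: 29.6
finger_force: 30.0
```

```bash
python3 -m creep '0.0002 -0.001 0 0 0 0 0;0.0001 -0.001 0 0 0 0 0'; python3 -m creep '0.0002 -0.001 0 0 0 0 0;0.0001 -0.001 0 0 0 0 0;0.0002 -0.001 0 0 0 0 0;0.0001 -0.001 0 0 0 0 0'
```

```text
time: 3.7
tool_pos: [600.2, 30.5, 107.2]
tcp_rot: [3.141, -0.002, 1.727]
contact_force: [2.0, 7.8, 0.1]
grip_width: 29.6
finger_force: 30.0
time: 4.03
tool_pos: [600.7, 27.2, 107.1]
tcp_rot: [3.141, -0.003, 1.727]
contact_force: [0.8, 11.8, 0.0]
grip_width: 29.9
finger_force: 30.0
```

```bash
python3 -m creep '0.0001 -0.001 0 0 0 0 0;0.0002 -0.001 0 0 0 0 0;0.0001 -0.001 0 0 0 0 0;0.0002 -0.001 0 0 0 0 0'; python3 -m creep '0.0002 -0.001 0 0 0 0 0;0.0001 -0.001 0 0 0 0 0;0.0002 -0.001 0 0 0 0 0;0.0001 -0.001 0 0 0 0 0;0.0002 -0.001 0 0 0 0 0;0.0001 -0.001 0 0 0 0 0'
```

```text
time: 4.37
tool_pos: [601.4, 22.9, 107.2]
tcp_rot: [3.141, -0.002, 1.728]
contact_force: [2.3, 7.6, -1.5]
grip_width: 29.3
finger_force: 30.0
time: 4.87
tool_pos: [602.4, 16.7, 107.2]
tcp_rot: [3.141, -0.002, 1.727]
contact_force: [1.5, 7.4, -1.9]
grip_width: 29.7
finger_force: 30.0
```

```bash
python3 -m creep '0.0004 -0.0025 0 0 0 0 0;0.0004 -0.0025 0 0 0 0 0;0.0004 -0.0025 0 0 0 0 0;0.0004 -0.0025 0 0 0 0 0;0.0004 -0.0025 0 0 0 0 0;0.0004 -0.0025 0 0 0 0 0;0.0004 -0.0025 0 0 0 0 0;0.0004 -0.0025 0 0 0 0 0'; python3 -m creep '0.0002 -0.001 0 0 0 0 0;0.0001 -0.001 0 0 0 0 0'
python3 - <<'E'
from h import *
a=viewer.capture("scene")[190:270,260:400,::-1]
cv2.imwrite('pics/d.png',cv2.resize(a,None,fx=5.6,fy=5.6,interpolation=cv2.INTER_CUBIC))
E
```

```text
time: 5.53
tool_pos: [605.7, -3.4, 107.2]
tcp_rot: [3.141, -0.002, 1.727]
contact_force: [1.9, 7.5, -0.1]
grip_width: 30.2
finger_force: 30.0
time: 5.7
tool_pos: [606.0, -5.4, 107.2]
tcp_rot: [3.141, -0.002, 1.727]
contact_force: [2.4, 7.0, -1.3]
grip_width: 29.8
finger_force: 30.0
```

View pics/d.png

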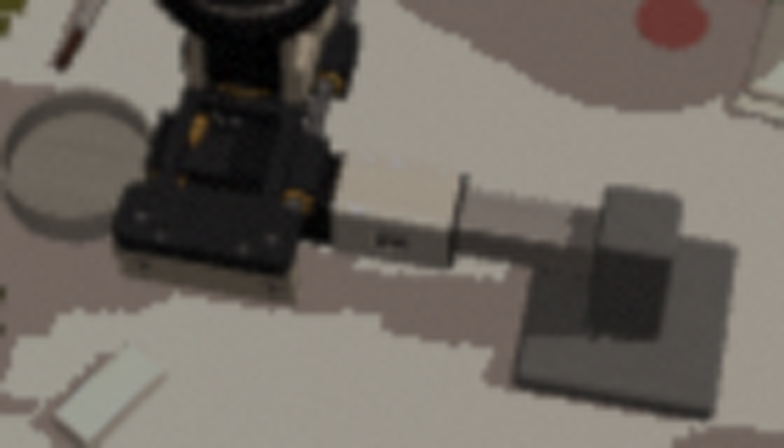

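The hole is at (391,240) in the crop. The stud sits near x = 341, so about 20 mm remain and the catch should come near 57 mm total (37 so far).

```bash
python3 -m creep '0.0003 -0.002 0 0 0 0 0;0.0003 -0.002 0 0 0 0 0;0.0003 -0.002 0 0 0 0 0;0.0003 -0.002 0 0 0 0 0;0.0002 -0.001 0 0 0 0 0;0.0002 -0.001 0 0 0 0 0'; for i in 1; do python3 -m creep '0.0002 -0.001 0 0 0 0 0;0.0001 -0.0005 0 0 0 0 0'; done; python3 -m creep '0.0002 -0.001 0 0 0 0 0;0 0 0 0 0 0 0'
```

```text
time: 6.25
tool_pos: [607.6, -15.4, 107.2]
tcp_rot: [3.141, -0.002, 1.727]
contact_force: [1.3, 7.2, -0.3]
grip_width: 29.9
finger_force: 30.0
time: 6.42
tool_pos: [607.8, -16.9, 107.2]
tcp_rot: [3.141, -0.002, 1.727]
contact_force: [1.9, 6.3, -1.0]
grip_width: 29.5
finger_force: 30.0
time: 6.58
tool_pos: [608.0, -18.0, 107.2]
tcp_rot: [3.141, -0.002, 1.727]
contact_force: [1.4, 6.0, -0.9]
grip_width: 29.9
finger_force: 30.0
```

```bash
python3 -m creep '0.0001 -0.0005 0 0 0 0 0;0.0001 -0.0005 0 0 0 0 0'; python3 -m creep '0.0001 -0.0005 0 0 0 0 0;0.0001 -0.0005 0 0 0 0 0';python3 -m creep '0.0001 -0.0005 0 0 0 0 0;0.0001 -0.0005 0 0 0 0 0'
```

```text
time: 6.75
tool_pos: [608.2, -18.8, 107.2]
tcp_rot: [3.141, -0.002, 1.727]
contact_force: [0.3, 7.0, -0.6]
grip_width: 29.9
finger_force: 30.0
time: 6.92
tool_pos: [608.3, -19.8, 107.2]
tcp_rot: [3.141, -0.002, 1.727]
contact_force: [1.4, 7.0, -0.5]
grip_width: 29.8
finger_force: 30.0
time: 7.08
tool_pos: [608.5, -20.8, 107.2]
tcp_rot: [3.141, -0.002, 1.727]
contact_force: [1.3, 7.7, -0.6]
grip_width: 29.9
finger_force: 30.0
```

```bash
python3 -m creep '0.0001 -0.0005 0 0 0 0 0;0 0 0 0 0 0 0'; python3 -m creep '0.0001 -0.0005 0 0 0 0 0;0 0 0 0 0 0 0'
```

```text
time: 7.25
tool_pos: [608.6, -21.4, 107.2]
tcp_rot: [3.141, -0.002, 1.727]
contact_force: [2.2, 5.8, -0.6]
grip_width: 29.8
finger_force: 30.0
time: 7.42
tool_pos: [608.7, -21.9, 107.2]
tcp_rot: [3.141, -0.002, 1.727]
contact_force: [0.5, 5.9, -0.9]
grip_width: 29.7
finger_force: 30.0
```

```bash
cat > b.py <<'E'
from h import *
def brass():
    I=viewer.capture("scene")[222:242,310:332]
    h=cv2.cvtColor(np.ascontiguousarray(I),cv2.COLOR_RGB2HSV)
    m=cv2.inRange(h,(8,90,60),(28,255,255));return int((m>0).sum())
def old():
    h=cv2.cvtColor(cv2.imread('pics/scene0.png')[222:242,310:332],cv2.COLOR_BGR2HSV)
    return int((cv2.inRange(h,(8,90,60),(28,255,255))>0).sum())
print("brass",brass(),"start",old())
E
for k in 1; do python3 b.py; python3 -m creep '0.0001 -0.0005 0 0 0 0 0;0 0 0 0 0 0 0'; python3 b.py; python3 -m creep '0.0001 -0.0005 0 0 0 0 0;0 0 0 0 0 0 0'; python3 b.py; done
```

```text
brass 0 start 11
time: 7.63
tool_pos: [608.8, -22.4, 107.2]
tcp_rot: [3.141, -0.002, 1.727]
contact_force: [0.6, 6.4, -0.6]
grip_width: 30.1
finger_force: 30.0
brass 0 start 11
time: 7.85
tool_pos: [608.9, -23.0, 107.2]
tcp_rot: [3.141, -0.002, 1.727]
contact_force: [0.5, 2.2, -0.8]
grip_width: 29.8
finger_force: 30.0
brass 0 start 11
```

The force dropped, so the studs are easing the tube on. I go on in smaller steps.

```bash
python3 -m creep '0 -0.0003 0 0 0 0 0;0 0 0 0 0 0 0'; python3 b.py
```

```text
time: 8.07
tool_pos: [609.1, -24.4, 107.2]
tcp_rot: [3.141, -0.0, 1.727]
contact_force: [2.7, 3.6, -1.4]
grip_width: 30.1
finger_force: 30.0
brass 1 start 11
```

```bash
python3 -m creep '0 -0.0003 0 0 0 0 0;0 0 0 0 0 0 0'; python3 b.py
```

```text
time: 8.28
tool_pos: [609.1, -25.0, 107.2]
tcp_rot: [3.141, 0.0, 1.727]
contact_force: [3.4, 3.1, -2.2]
grip_width: 29.9
finger_force: 30.0
brass 2 start 11
```

```bash
python3 -m creep '0.0001 -0.0003 0 0 0 0 0;0 0 0 0 0 0 0'; python3 b.py
```

```text
time: 8.5
tool_pos: [609.2, -25.3, 107.2]
tcp_rot: [3.141, 0.0, 1.727]
contact_force: [3.6, 2.7, -3.4]
grip_width: 29.7
finger_force: 30.0
brass 2 start 11
```

```bash
python3 -m creep '0.0001 -0.0003 0 0 0 0 0;0 0 0 0 0 0 0'; python3 b.py
```

```text
time: 8.72
tool_pos: [609.3, -25.6, 107.2]
tcp_rot: [3.141, 0.0, 1.727]
contact_force: [3.7, 2.8, -2.8]
grip_width: 29.8
finger_force: 30.0
brass 4 start 11
```

```bash
python3 -m creep '0.0001 -0.0003 0 0 0 0 0;0 0 0 0 0 0 0'; python3 b.py
```

```text
time: 8.93
tool_pos: [609.3, -25.8, 107.2]
tcp_rot: [3.141, 0.0, 1.727]
contact_force: [4.5, 1.9, -3.7]
grip_width: 30.0
finger_force: 30.0
brass 3 start 11
```

```bash
python3 -m creep '0.0001 -0.0003 0 0 0 0 0;0 0 0 0 0 0 0'; python3 b.py
```

```text
time: 9.15
tool_pos: [609.4, -26.1, 107.2]
tcp_rot: [3.141, -0.0, 1.727]
contact_force: [3.3, 3.0, -4.4]
grip_width: 29.9
finger_force: 30.0
brass 4 start 11
```

Run:
```python
from h import *
a=viewer.capture("scene")[205:260,280:370,::-1]
cv2.imwrite('pics/e.png',cv2.resize(a,None,fx=8,fy=8,interpolation=cv2.INTER_CUBIC))
```

```text
(no output)
```

View pics/e.png

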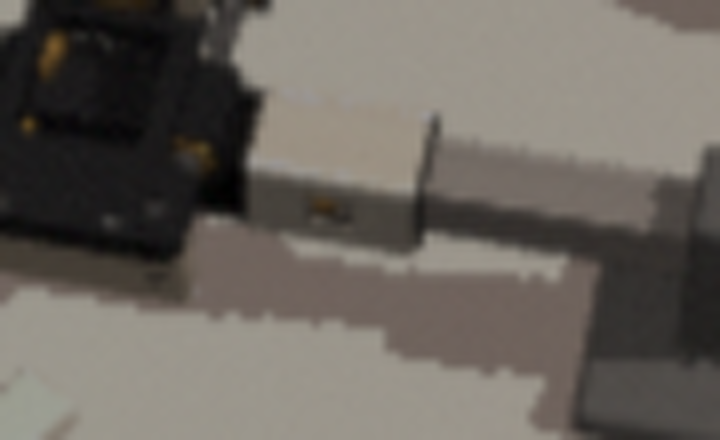

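The brass is showing at the left of the hole, around (322,208), while the hole runs from 308 to 352. About 2 mm more is needed.

```bash
python3 -m creep '0.0001 -0.0004 0 0 0 0 0;0 0 0 0 0 0 0'; python3 b.py
```

```text
time: 9.42
tool_pos: [609.4, -26.5, 107.2]
tcp_rot: [3.142, -0.0, 1.727]
contact_force: [3.5, 3.3, -3.6]
grip_width: 29.7
finger_force: 30.0
brass 4 start 11
```

```bash
python3 -m creep '0.0001 -0.0004 0 0 0 0 0;0 0 0 0 0 0 0'; python3 b.py
```

```text
time: 9.63
tool_pos: [609.5, -26.9, 107.2]
tcp_rot: [-3.142, -0.0, 1.727]
contact_force: [3.7, 2.3, -2.9]
grip_width: 30.3
finger_force: 30.0
brass 5 start 11
```

```bash
python3 -m creep '0.0001 -0.0004 0 0 0 0 0;0 0 0 0 0 0 0'; python3 b.py
```

```text
time: 9.85
tool_pos: [609.6, -27.4, 107.2]
tcp_rot: [-3.142, 0.0, 1.727]
contact_force: [3.6, 3.2, -4.1]
grip_width: 30.2
finger_force: 30.0
brass 12 start 11
```

The brass count jumped to 12, the same as at the start, so the studs are out. I stop and release.

```bash
python3 -m creep '0 0 0 0 0 0 80;0 0 0 0 0 0 80;0 0 0 0 0 0 80;0 0 0 0 0 0 80;0 0 0 0 0 0 80;0 0 0 0 0 0 80;0 0 0 0 0 0 80;0 0 0 0 0 0 80'; python3 b.py;  python3 -m creep '0 0 0.01 0 0 0 80;0 0 0.03 0 0 0 80;0 0 0.04 0 0 0 80;0 0 0.04 0 0 0 80;0 -0.03 0.02 0 0 0 80;0 -0.04 0 0 0 0 80;0 -0.04 0 0 0 0 80;0 -0.04 0 0 0 0 80'
python3 - <<'E'
from h import *
S=viewer.capture("scene")[...,::-1];T=viewer.capture("top")[...,::-1]
cv2.imwrite('pics/scene1.png',S);cv2.imwrite('pics/top1.png',T)
f=lambda i:cv2.resize(i,None,fx=5.5,fy=5.5,interpolation=cv2.INTER_CUBIC)
cv2.imwrite('pics/f.png',np.vstack([f(S[200:255,240:380]),f(T[135:188,255:395])]))
E
```

```text
time: 10.57
tool_pos: [609.6, -27.3, 107.2]
tcp_rot: [-3.142, -0.0, 1.727]
contact_force: [-0.7, 0.6, -0.3]
grip_width: 72.7
finger_force: 0.0
brass 11 start 11
time: 11.28
tool_pos: [609.6, -178.5, 249.1]
tcp_rot: [3.14, 0.001, 1.728]
contact_force: [0.4, -0.0, -1.2]
grip_width: 73.0
finger_force: 0.0
```

View pics/f.png

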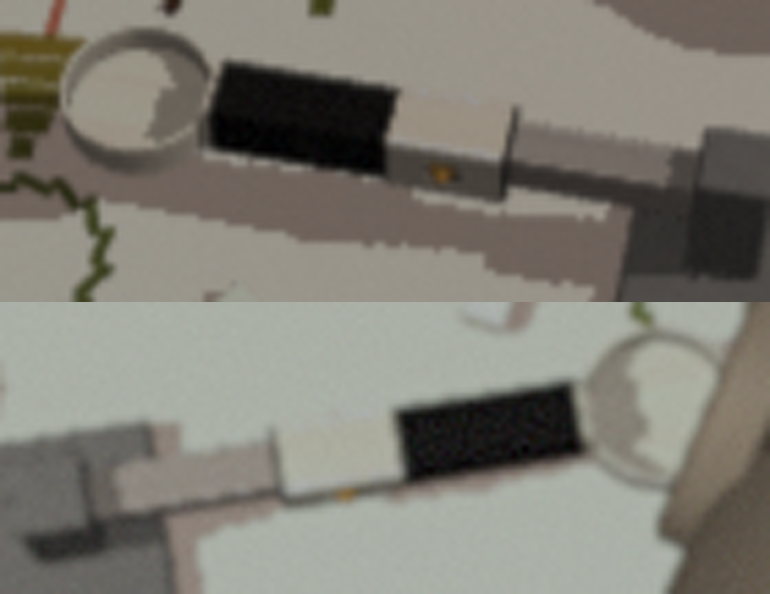

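Both studs stand out through the collar holes: scene crop (441,173) and top crop (345,494). Now I refine the positions of the tray and jars.

Run:
```python
from h import *
np.set_printoptions(precision=1,suppress=True)
C=lambda x,y:(240+(x+.5)/5.5-.5,200+(y+.5)/5.5-.5)
D=lambda x,y:(255+(x+.5)/5.5-.5,135+(y-302+.5)/5.5-.5)
print("tray scene L,R",onz("scene",C(62,97),65),onz("scene",C(212,85),65),"top cen",onz("top",D(661,410),65))
r=proj("scene",[622.6,-109.3,65]);print(r,(r-[240,200])*5.5)
S=cv2.imread('pics/scene0.png');T=cv2.imread('pics/top0.png')
for nm,lo,hi,bs,bt in(("red",(170,130,60),(180,255,255),(180,180,220,220),(435,140,475,172)),("green",(50,120,40),(85,255,255),(155,160,190,198),(478,155,515,190)),("yellow",(20,110,80),(35,255,255),(208,130,245,165),(450,218,490,250)),("blue",(100,130,50),(130,255,255),(200,160,235,195),(435,175,470,207))):
  for n,I,b in(("scene",S,bs),("top",T,bt)):
    m=cv2.inRange(cv2.cvtColor(I[b[1]:b[3],b[0]:b[2]],cv2.COLOR_BGR2HSV),lo,hi)
    k,l,st,ce=cv2.connectedComponentsWithStats(m)
    if k<2: print(nm,n,"none");continue
    i=1+st[1:,4].argmax();c=ce[i]+b[:2]
    pts=np.argwhere(l==i);t=st[i]
    print(nm,n,c,t,onz(n,c,61))
```

```text
tray scene L,R [ 640.5 -138.3   65. ] [610.3 -77.6  65. ] top cen [ 619.9 -109.5   65. ]
[[264.5 215.1]] [[134.8  83.2]]
red scene [196. 209.] [16 29  1  1  1] [ 664.3 -281.4   61. ]
red top [447. 158.] [12 18  1  1  1] [ 610.5 -285.4   61. ]
green scene [173.1 177.9] [  7   6  22  27 388] [ 595.6 -391.3   61. ]
green top [496.3 172.2] [  6   7  26  21 410] [ 574.5 -402.7   61. ]
yellow scene [224.9 141.7] [  9   5  17  15 185] [ 426.1 -326.5   61. ]
yellow top [469.2 234. ] [  9   6  21  21 349] [ 425.1 -329.5   61. ]
blue scene [216.3 171.5] [  8   5  17  14 185] [ 534.5 -294.4   61. ]
blue top [453.2 189.6] [  9   6  19  18 264] [ 532.2 -296.7   61. ]
```

```bash
python3 -m creep '-0.0128 -0.0195 -0.0115 0 0 0.107 80;-0.0128 -0.0195 -0.0115 0 0 0.107 80;-0.0128 -0.0195 -0.0115 0 0 0.107 80;-0.0128 -0.0195 -0.0115 0 0 0.107 80;-0.0128 -0.0195 -0.0115 0 0 0.107 80;-0.0128 -0.0195 -0.0115 0 0 0.107 80;0 0 0 0 0 0 80;0 0 0 0 0 0 80'; python3 -m creep '0 0 0 0 0 0 80;0 0 0 0 0 0 80'
```

```text
time: 12.05
tool_pos: [532.3, -294.6, 178.2]
tcp_rot: [3.141, -0.001, 2.366]
contact_force: [0.2, 0.6, -0.1]
grip_width: 73.6
finger_force: 0.0
time: 12.22
tool_pos: [533.7, -293.5, 179.2]
tcp_rot: [3.141, 0.001, 2.369]
contact_force: [0.5, -1.4, 0.4]
grip_width: 73.4
finger_force: 0.0
```

```bash
python3 -m creep '-0.0007 -0.002 -0.030 0 0 0 80;0 0 -0.030 0 0 0 80;0 0 -0.020 0 0 0 80;0 0 -0.011 0 0 0 80;0 0 0 0 0 0 80;0 0 0 0 0 0 80'; python3 -m creep '0 0 0 0 0 0 0;0 0 0 0 0 0 0;0 0 0 0 0 0 0;0 0 0 0 0 0 0;0 0 0 0 0 0 0;0 0 0 0 0 0 0'
```

```text
time: 12.72
tool_pos: [532.8, -296.0, 87.8]
tcp_rot: [3.141, 0.001, 2.37]
contact_force: [0.3, 0.1, -0.2]
grip_width: 73.5
finger_force: 0.0
time: 13.22
tool_pos: [532.5, -296.6, 88.2]
tcp_rot: [3.141, 0.001, 2.369]
contact_force: [-0.8, 0.8, 3.9]
grip_width: 49.3
finger_force: 30.0
```

```bash
python3 -m creep '0 0 0.010 0 0 0 0;0 0 0.025 0 0 0 0;0 0 0.030 0 0 0 0;0 0 0.030 0 0 0 0;0 0 0.010 0 0 0 0;0 0 0 0 0 0 0'; python3 -m creep '0.006 0.0126 0 0 0 -0.064 0;0.012 0.025 0 0 0 -0.096 0;0.012 0.025 0 0 0 -0.096 0;0.012 0.025 0 0 0 -0.096 0;0.012 0.025 0 0 0 -0.096 0;0.012 0.025 0 0 0 -0.096 0;0.012 0.025 0 0 0 -0.064 0;0.012 0.025 0 0 0 -0.032 0';python3 -m creep '0 0 0 0 0 0 0;0 0 0 0 0 0 0;0 0 0 0 0 0 0;0 0 0 0 0 0 0'
```

```text
time: 13.72
tool_pos: [533.2, -297.1, 195.6]
tcp_rot: [3.141, 0.006, 2.369]
contact_force: [0.1, 0.2, -2.0]
grip_width: 49.3
finger_force: 30.0
time: 14.38
tool_pos: [621.7, -107.2, 189.8]
tcp_rot: [-3.138, -0.002, 1.725]
contact_force: [0.1, 0.1, -0.4]
grip_width: 49.6
finger_force: 30.0
time: 14.72
tool_pos: [621.4, -109.7, 191.2]
tcp_rot: [-3.14, -0.0, 1.728]
contact_force: [-0.5, -1.0, -0.6]
grip_width: 49.3
finger_force: 30.0
```

```bash
python3 -m creep '0.001 0.0007 -0.020 0 0 0 0;0 0 -0.015 0 0 0 0;0 0 -0.008 0 0 0 0;0 0 -0.004 0 0 0 0;0 0 0 0 0 0 0;0 0 0 0 0 0 0'; python3 -m creep '0 0 -0.003 0 0 0 0;0 0 -0.002 0 0 0 0;0 0 0 0 0 0 0'
python3 - <<'E'
from h import *
S=viewer.capture("scene")[...,::-1];T=viewer.capture("top")[...,::-1]
f=lambda i:cv2.resize(i,None,fx=6,fy=6,interpolation=cv2.INTER_CUBIC)
cv2.imwrite('pics/g.png',f(S[170:260,220:340]))
E
```

```text
time: 15.22
tool_pos: [623.3, -108.6, 145.7]
tcp_rot: [3.141, 0.0, 1.728]
contact_force: [-0.1, 0.3, -1.1]
grip_width: 49.6
finger_force: 30.0
time: 15.47
tool_pos: [623.1, -108.0, 140.3]
tcp_rot: [3.141, 0.0, 1.729]
contact_force: [-0.8, 0.8, -0.9]
grip_width: 49.3
finger_force: 30.0
```

View pics/g.png

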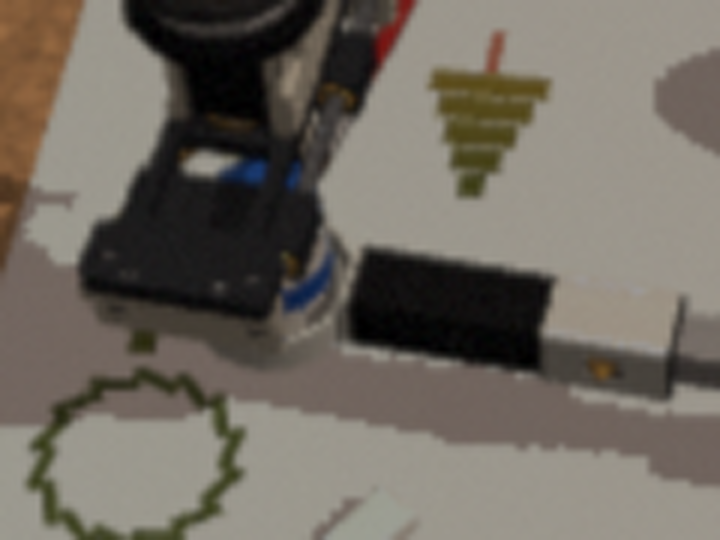

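The jar is below the rim and inside the tray with no contact force. The band's right edge is near (335,285) and the tray rim near 345. I lower it to the floor.

```bash
python3 -m creep '0 -0.001 -0.0015 0 0 0 0;0 0 -0.001 0 0 0 0;0 0 0 0 0 0 0'; python3 -m creep '0 0 -0.0008 0 0 0 0;0 0 0 0 0 0 0'
```

```text
time: 15.82
tool_pos: [623.1, -109.0, 137.5]
tcp_rot: [-3.141, -0.0, 1.729]
contact_force: [-0.4, -0.4, -1.3]
grip_width: 49.0
finger_force: 30.0
time: 15.98
tool_pos: [623.3, -109.0, 137.2]
tcp_rot: [3.141, 0.0, 1.729]
contact_force: [-0.0, 0.1, 0.4]
grip_width: 49.3
finger_force: 30.0
```

```bash
python3 -m creep '0 0 -0.0007 0 0 0 0;0 0 0 0 0 0 0'
```

```text
time: 16.15
tool_pos: [623.4, -109.1, 137.1]
tcp_rot: [3.14, 0.001, 1.729]
contact_force: [-1.1, 0.3, 4.8]
grip_width: 49.2
finger_force: 30.0
```

Floor contact is felt: z is 137.1 against an expected 137, with force +4.8 N. I release and retreat upward.

```bash
python3 -m creep '0 0 0 0 0 0 75;0 0 0 0 0 0 75;0 0 0 0 0 0 75;0 0 0 0 0 0 75;0 0 0 0 0 0 75;0 0 0 0 0 0 75;0 0 0 0 0 0 75'; python3 -m creep '0 0 0.005 0 0 0 75;0 0 0.02 0 0 0 75;0 0 0.03 0 0 0 75;0 0 0.04 0 0 0 75;-0.03 0 0.02 0 0 0 75;-0.04 0 0 0 0 0 75;-0.04 0 0 0 0 0 75;-0.04 0 0 0 0 0 75';python3 -m creep '0 0 0 0 0 0 75;0 0 0 0 0 0 75;0 0 0 0 0 0 75;0 0 0 0 0 0 75'
python3 b.py
python3 - <<'E'
from h import *
S=viewer.capture("scene")
x0,y0,x1,y1=230,180,300,235
m=cv2.inRange(cv2.cvtColor(np.ascontiguousarray(S[y0:y1,x0:x1]),cv2.COLOR_RGB2HSV),(100,130,50),(130,255,255))
k,l,st,ce=cv2.connectedComponentsWithStats(m)
for i in range(1,k):
    if st[i,4]>8: c=ce[i]+[x0,y0];print(c,st[i],"cap at z~110:",onz("scene",c,110))
print("predicted cap centre px",proj("scene",[622.5,-109,110]))
cv2.imwrite('pics/k.png',cv2.resize(S[150:270,200:400,::-1],None,fx=4,fy=4,interpolation=cv2.INTER_CUBIC))
E
```

```text
time: 16.73
tool_pos: [623.1, -109.0, 136.1]
tcp_rot: [-3.142, -0.0, 1.729]
contact_force: [-0.4, 0.3, -0.0]
grip_width: 69.1
finger_force: 0.0
time: 17.4
tool_pos: [471.4, -108.8, 251.9]
tcp_rot: [3.14, 0.001, 1.729]
contact_force: [-0.1, -0.8, 1.0]
grip_width: 68.7
finger_force: 0.0
time: 17.73
tool_pos: [474.6, -109.4, 251.8]
tcp_rot: [3.14, 0.001, 1.729]
contact_force: [0.0, -0.2, -0.1]
grip_width: 69.0
finger_force: 0.0
brass 11 start 11
[262.92857143 205.32773109] [ 24  17  18  17 238] cap at z~110: [ 625.42007096 -107.30214514  110.        ]
[267.26666667 219.9       ] [31 36 13  7 30] cap at z~110: [660.83882127 -79.28471963 110.        ]
predicted cap centre px [[262.80924822 204.22832873]]
```

The blue cap sits within about 3 mm of where it should be, at the right height, and the stud is still out.

```bash
python3 -c "
from plant import order
print(order.close_job())"
```

```text
the job is handed in; nothing more can be done
None
```

I drew the black tube out about 59 mm, both studs popped out through its next holes, the blue-capped jar stands upright in the tray and released, and the job is handed in; no verdict came back.

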